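# Open the carton and clamp the tab bundle in the gluing rest

## Robot

A 6-joint arm with a two-finger parallel gripper is mounted at the origin on a cart in front of the work surface, level with it; the furniture and walls round the work are solid. World frame = base frame: x ahead of the robot, y to its left, z up, the work surface at z = 0. Lengths are in mm, angles in rad, forces in N, time in s.
With the tool pointing down it reaches from about 350 to 775 mm from the base axis. Payload 7.3 kg.
Tool frame: the origin (TCP) lies midway between the tips of the shut fingers; the grasp point (between the pads) lies 19 mm behind it; z points along the fingers, y is the line along which they close (so a half turn about z gives the same grasp; the last joint's range is limited). The gripper opens to 92 mm and grips with 3 to 60 N. Pads are 19 mm wide; open, the fingers measure 130 mm over their backs; the gripper's body (75 mm by 190 mm) begins 47 mm behind the grasp point.
Start: joints at [-1.261, 0.342, 1.524, -0, 1.275, -0.146], TCP at [231.119, -471.412, 226.741] pointing down, gripper open.
Joint ranges: [-2.53, 2.53], [-0.77, 2.02], [0.04, 2.7], [-1, 4.14], [0.28, 2.66], [-3.11, 3.11]. Speed limits (rad/s): [2.57, 2.57, 3.14, 3.14, 3.14, 3.14].

## Interface

Orientations are given as [roll, pitch, yaw] about the fixed x, y, z axes, in that order (R = Rz(yaw) Ry(pitch) Rx(roll)).
In Python, from plant import * gives the robot as it stands.
- The arm moves only by the tool step_arm, never from a script. Its argument "deltas" is one flat list of numbers, 5 for each row, row after row: the shift along the world's x, y, z in mm, then the turn about the world's z in degrees, then the finger opening in mm, from 0 to 91.8. In form: [tx, ty, tz, turn, gripper, tx, ty, tz, turn, gripper, ...]. A call has exactly 10 rows; each row shifts and turns the commanded pose from where the row before left it; what a row does not reach is not made up. A row lasts 1/8 s, in which the tool goes at most 62.5 mm and 10.7 degrees, less where a joint would pass 70% of its speed; a pose out of reach is approached as far as the arm can. A call is refused whole if a number of a shift passes 62.5 or a number of a turn 10.7, either way. A call with a gripper value outside its range is refused whole. The fingers move at their own pace and stop on an object; the grip force is fixed at half the most. Time passes only in rows, so rows that do not move let the fingers close, or fill a call up. It gives the time, the measured TCP pose, the force, the opening and the grip force at its end, in the units of the state.
- get_obs(): the state, without advancing time (a new reading comes with each control period).
- capture(name): name is "scene" or "top" or "wrist"; returns the picture (480x640x3 uint8, red, green, blue); there is no depth.
- camera_params(name): a dict with "mtx" (3x3 intrinsics, pixels), "rvec" (rotation vector, rad) and "tvec" (3), from world to camera coordinates, as OpenCV has them. Camera axes: x right, y down, z forward; pixel columns grow to the right and rows downward; lengths in mm; the calibration is good to about 2 mm. A picture is of the moment at which its call begins: read the wrist's pose just before it. camera_params takes no time and is no camera call; for the wrist camera it gives the pose at the moment of the call.
- close_job(): hands the job in; it is judged then, once.
The state is a dict: "time": time; "joint_positions": joint angles; "dq": joint speeds; "tau": joint torques, N m; "tool_pos": TCP position; "tcp_rot": TCP orientation; "contact_force": force on the tool from outside, world axes, zero at the start; "moment": the same for the moment, N m; "grip_width": finger opening in mm; "finger_force": force on a finger pad.
Only numpy, scipy, OpenCV 4.12 (cv2) and the standard library are available. Lean on these libraries where they do the work, as an engineer would, in place of code of your own. Each camera call takes 0.05 s, during which the arm holds its last target. There are 200 camera calls.

## Task

Swing both flaps of the small cardboard carton on the sloping stand well open, beyond square to its opening, and leave them folded back. Then take the black tab bundle out of the carton and slide it lengthwise under the sprung hold-down arm of the metal gluing rest, in the middle of the rest and right up to its stop, flat on the base and right way up, so that the arm bears down on it; let go and withdraw. Do not knock over or shove the glue bottle, the tape roll or the tally counter.

Things in the scene. Friction and masses are not known exactly. Their poses are not given: they have to be found in the camera images.
- carton: Cardboard carton 112 (x) x 156 (y) x 72 (z) mm, walls and floor 3 mm, fixed on a grey steel stand that leans it 27 degrees towards the robot: its z (out of the opening) points up and back at the robot, its x up the slope. Origin: centre of its underside, 54 mm above the bench. Inside along the near (-x) wall a fixed packing strip, 16 mm (x), 12 mm high. Its side flaps are folded down and fixed.
- near_flap (a joint): Near flap, card 50 mm from hinge to free edge, 152 mm wide, 3 mm thick, hinged on the near (lower) rim at carton x = -56, z = 72 mm (axis along carton y). Rad: 0 shut (free edge at x = -6 mm), 1.57 square to the opening, up to 2.5 folded back to the robot. Stiff crease: stays where left; about 1 N at the edge swings it. Starts shut or a little ajar.
- far_flap (a joint): Far flap: the same panel, hinged on the far (upper) rim at carton x = +56, z = 72 mm; shut, its free edge is at carton x = +6 mm. 0 shut, 1.57 square to the opening, up to 2.5 folded back away from the robot. Stays where it is left.
- near_pull (a point): Grip point on the near flap's black plastic pull tab, a stub standing square on the flap's outer face in its middle: 10 mm thick across the carton (y), 13 mm along the flap, its rounded top 32.5 mm above the flap's inner face. The point is 40 mm from the hinge line along the flap and 26 mm off its inner face (6.5 mm below the top).
- far_pull (a point): The same grip point on the far flap's pull tab.
- bundle: Banded bundle of black moulded tabs, a block 70 mm (x) x 24 mm (y) x 29 mm (z), about 50 g, loose. Origin: centre of its underside; x along its length, z out of its top. At the start it lies on the carton's floor, long axis up the slope, its lower end against the packing strip, anywhere within 20 mm of the middle across the carton.
- rest: Gluing rest, fixed: aluminium base 150 (x) x 90 (y) x 10 mm, origin at centre of underside, x from its open front end to the arm's pivot. A dark stop block (60 mm wide, 12 mm above the base) has its front face at x = +10 mm: a bundle right up to it has its middle at x = -25. Pivot between two cheeks at x = 55, z = 38 mm. Screw heads 4 mm high at x = +-66, y = +-36.
- holddown (a joint): Sprung hold-down arm, rad: 0 down at its stop, grows as its tip is lifted (to 0.9); 0.14 with the bundle beneath. Presses about 1 N at the shoe when down, 2 N on the bundle. 14 mm wide, along y = 0 of the rest. From the shoe a lip slopes up at 23 degrees to the front, its tip at rest x = -45 mm, 34 mm above the base: a bundle slid in along the base lifts the arm by itself (about 3 N of push).
- shoe (a point): Lowest point of the hold-down arm's shoe: at rest x = -10 mm, 20 mm above the base when the arm is down.
- glue_bottle: Glue bottle, white with a red cap, 36 mm across, 112 mm tall, loose, standing at the right of the carton. Origin: centre of its foot.
- tape_roll: Roll of tan tape lying flat, 93 mm across, 48 mm high, loose, left of the carton. Origin: centre of its underside.
- tally_counter: Hand tally counter, grey, 49 x 50 mm, 19 mm high, loose, on the bench in front of the carton. Origin: underside, near its middle.

How it is judged (in metres and radians):
On the way, in this order (a step that is already met when the one before it is completed fails the run):
1. both flaps are swung open beyond square to the opening (over 1.65 rad) (value of joint each of near_flap, far_flap above 1.65 rad), for 0.2 s.
2. the bundle is lifted out of the carton (z of bundle in the frame of carton above 0.08 m), for 0.1 s.
At the end, for the whole second after the job is handed in: Both flaps open over 1.65 rad. The bundle lies flat (0.1 rad), right way up, on the rest's base, lengthwise (0.2 rad), within 12 mm of the middle line, its end within 8 mm of the stop, still, the hold-down arm bearing on it (0.08 to 0.22 rad) (all of step 1 and x of bundle in the frame of rest between -0.033 and -0.019 m and y of bundle in the frame of rest between -0.012 and 0.012 m and z of bundle in the frame of rest between 0.006 and 0.014 m and angle between the x axis of bundle and the x axis of rest, either way round below 0.2 rad and angle between bundle's own z axis and vertical below 0.1 rad and value of joint holddown between 0.08 and 0.22 rad and linear speed of bundle below 0.02 m/s); the robot touches nothing.
It fails at once if the glue bottle is knocked over or shoved more than 30 mm (distance of glue_bottle from where it was at the start of the episode above 0.03 m or angle between glue_bottle's own z axis and vertical above 0.5 rad).
It fails at once if the tape roll is knocked over or shoved more than 30 mm (distance of tape_roll from where it was at the start of the episode above 0.03 m or angle between tape_roll's own z axis and vertical above 0.5 rad).
It fails at once if the tally counter is knocked over or shoved more than 30 mm (distance of tally_counter from where it was at the start of the episode above 0.03 m or angle between tally_counter's own z axis and vertical above 0.5 rad).
It also fails if it takes over 72 s, if anything falls off the work surface, if the arm or the gripper's body presses on something with over 40 N, if the wrist force passes 120 N, or if a joint passes its speed limit or range.

## Working session

There is one attempt and no reset: what is moved stays moved. The work goes in short steps, Python scripts to look and compute and a tool call to move; the robot and the scene stay as the last step left them, time stands still between calls to the robot, and variables do not carry over. Pictures are saved under pics/ and viewed, at most 10 in all, crops included, and the job is handed in when it is done.

Besides the shell and the picture viewer there is one more tool, called by a JSON object that holds its "op" and its "data". step_arm: Moves the arm, as the interface text tells. Its arguments: {"type":"object","properties":{"deltas":{"type":"array","items":{"type":"number"}}},"required":["deltas"]}

```bash
mkdir -p pics; ls; python3 - <<'E'
from plant import *
import cv2
for n in("scene","top"):
    im=capture(n); cv2.imwrite(f"pics/{n}0.png",cv2.cvtColor(im,cv2.COLOR_RGB2BGR))
    p=camera_params(n); R=cv2.Rodrigues(p['rvec'])[0]; print(n,p['mtx'].tolist(),(-R.T@p['tvec'].ravel()).round(),R.round(2).tolist())
o=get_obs(); print(o)
E
```

```text
pics
scene [[450.86280680529705, 0.0, 325.06964129384073], [0.0, 450.86280680529705, 233.0065303321192], [0.0, 0.0, 1.0]] [107. 589. 674.] [[-0.81, -0.58, -0.01], [-0.34, 0.5, -0.8], [0.47, -0.64, -0.61]]
top [[462.8920537217668, 0.0, 326.81566605816516], [0.0, 462.8920537217668, 238.3866035777566], [0.0, 0.0, 1.0]] [ 387.  -19. 1128.] [[-0.0, -1.0, 0.01], [-0.99, -0.0, -0.16], [0.16, -0.01, -0.99]]
{'time': 0.1, 'joint_positions': array([-1.26101086e+00,  3.42641000e-01,  1.52486959e+00,  7.28044440e-06,
        1.27541607e+00, -1.45992853e-01]), 'dq': array([-0.00016918, -0.0034694 , -0.00215477,  0.00071859, -0.00113756,
        0.00166053]), 'tau': array([ 1.96685636e-03, -4.32002735e+01, -2.44694835e+01,  7.18951668e-02,
        5.25789033e-02, -4.94292897e-05]), 'tool_pos': array([ 231.00408488, -471.06383002,  226.1388335 ]), 'tcp_rot': array([-3.14027385e+00, -2.00952316e-04,  4.55776059e-01]), 'contact_force': array([0.93773135, 0.3006978 , 0.2790519 ]), 'moment': array([ 0.0433334 , -0.04954658,  0.03719908]), 'finger_force': 0.0, 'grip_width': 91.82085541263498}
```

View pics/scene0.png

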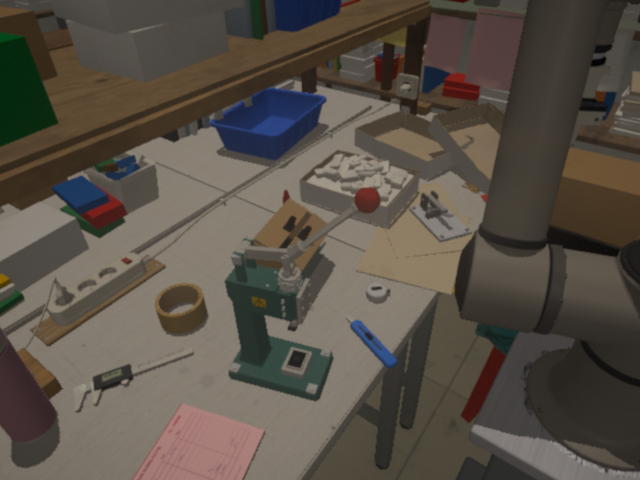

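View pics/top0.png

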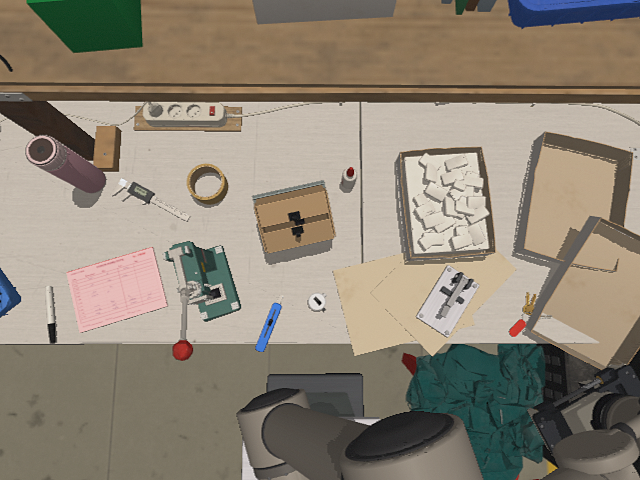

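The top view shows the carton around (293,222), the rest at (448,300), the bottle at (348,178), the counter at (317,302), and the tape at (207,183). I'll enlarge the carton and the rest.

```bash
python3 - <<'E'
import cv2,numpy as np
a=cv2.imread("pics/top0.png")
c=cv2.resize(a[170:270,240:340],None,fx=4,fy=4,interpolation=cv2.INTER_CUBIC)
d=cv2.resize(a[255:355,400:500],None,fx=4,fy=4,interpolation=cv2.INTER_CUBIC)
cv2.imwrite("pics/crop0.png",np.hstack([c,d]))
E
```

```text
(no output)
```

View pics/crop0.png

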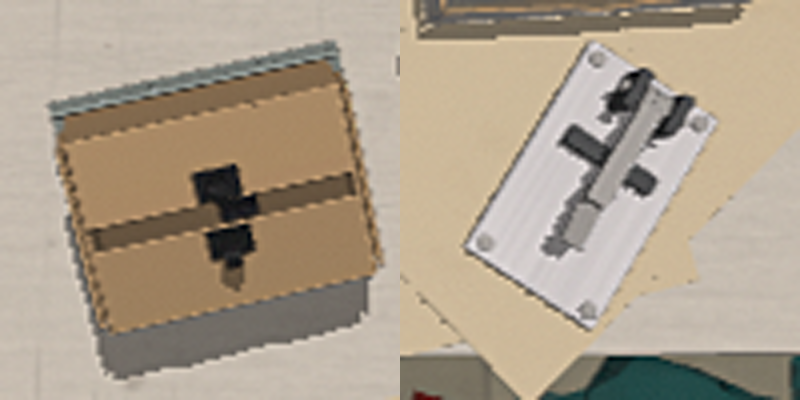

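Crop: carton top quad at (58,140), (342,82), (378,266), (108,332), split by a dark slit from (93,240) to (354,185). The rest's base corners are at (590,40), (717,120), (590,328), (465,248), with the pivot at upper right. Next I fit the poses.

```bash
cat > h.py <<'E'
import numpy as np,cv2
from scipy.optimize import least_squares
from scipy.spatial.transform import Rotation as Ro
from plant import *
def proj(n,X,p=None):
    p=p or camera_params(n); return cv2.projectPoints(np.array(X,float).reshape(-1,3),np.array(p['rvec'],float),np.array(p['tvec'],float),np.array(p['mtx']),None)[0].reshape(-1,2)
def cart(v,X): return np.asarray(X,float)@(Ro.from_euler('z',v[2]).as_matrix()@Ro.from_euler('y',-27,degrees=True).as_matrix()).T+[v[0],v[1],54]
def nf(t,r,y=0,h=0):  # near flap, r from hinge, h off inner face
    return [-56+r*np.cos(t)-h*np.sin(t),y,72+r*np.sin(t)+h*np.cos(t)]
def ff(t,r,y=0,h=0): a=nf(t,r,y,h); return [-a[0],y,a[2]]
def rest(v,X): return np.asarray(X,float)@Ro.from_euler('z',v[2]).as_matrix().T+[v[0],v[1],0]
def ray(n,uv,z):
    p=camera_params(n);R=cv2.Rodrigues(np.array(p['rvec']))[0];c=-R.T@np.ravel(p['tvec'])
    d=R.T@np.linalg.inv(p['mtx'])@[uv[0],uv[1],1]; return c+d*(z-c[2])/d[2]
E
python3 - <<'E'
from h import *
off=np.array([240,170])
px=np.array([(58,140),(342,82),(108,332),(376,267),(92,232),(352,175),(95,252),(355,195)])/4+off
def f(v): return (proj("top",cart(v,[[56,76,72],[56,-76,72],nf(0,0,76),nf(0,0,-76),ff(v[4],50,76),ff(v[4],50,-76),nf(v[3],50,76),nf(v[3],50,-76)]))-px).ravel()
s=least_squares(f,[450,60,.2,0.05,0.05]);print(s.x,s.fun.round(1))
v=s.x
for t in (0,.1,.2): print(t,((proj("top",cart(v,[nf(t,40,0,3),nf(t,40,0,32.5),ff(t,40,0,3),ff(t,40,0,32.5)]))-off)*4).round().tolist())
pr=np.array([(190,40),(317,120),(190,328),(65,248)])/4+[400,255]
g=lambda v:(proj("top",rest(v,[[75,45,10],[75,-45,10],[-75,-45,10],[-75,45,10]]))-pr).ravel()
s=least_squares(g,[300,-300,-.5]);print(s.x,s.fun.round(1))
for n,p,z in(("glue cap",(349,174),112),("tally",(317,302),19),("tape",(208,182),48)):print(n,ray("top",p,z).round())
# press points
for n,p,z in(("press right bottom",(240,305),10),("press right top",(228,247),10)):print(n,ray("top",p,z).round())
S=proj("scene",np.vstack([cart(v,[[56,76,72],[56,-76,72],nf(0,0,76),nf(0,0,-76),nf(0,40,0,32.5),ff(0,40,0,32.5)]),rest(s.x,[[75,45,10],[75,-45,10],[-75,-45,10],[-75,45,10]])])).round();print(S.tolist())
im=cv2.imread("pics/scene0.png")
for q in S: cv2.circle(im,(int(q[0]*1),int(q[1])),1,(0,0,255),-1)
cv2.imwrite("pics/sc1.png",cv2.resize(im[170:300,230:480],None,fx=3.2,fy=3.2,interpolation=cv2.INTER_CUBIC))
E
```

```text
[6.22986738e+02 4.31605098e+01 2.23426905e-01 1.33000164e-01
 1.36926695e-01] [ 1.6  0.4 -1.4  0.1  0.9 -0.2 -0.3  1.4 -1.7 -0.4  0.8 -1.  -1.   0.1
  1.1 -0.5]
0 [[229.0, 237.0], [232.0, 252.0], [217.0, 183.0], [219.0, 196.0]]
0.1 [[230.0, 240.0], [234.0, 260.0], [217.0, 183.0], [218.0, 192.0]]
0.2 [[230.0, 243.0], [235.0, 268.0], [217.0, 184.0], [217.0, 187.0]]
[ 421.05949221 -325.49182637   -0.5793709 ] [ 0.1 -0.5  0.2 -0.2  0.4  0.8 -0.7 -0.2]
glue cap [704. -84. 112.]
tally [418. -11.  19.]
tape [703. 251.  48.]
press right bottom [411. 172.  10.]
press right top [551. 206.  10.]
[[252.0, 239.0], [287.0, 199.0], [300.0, 272.0], [330.0, 227.0], [306.0, 227.0], [293.0, 218.0], [408.0, 207.0], [437.0, 200.0], [471.0, 231.0], [439.0, 240.0]]
```

View pics/sc1.png

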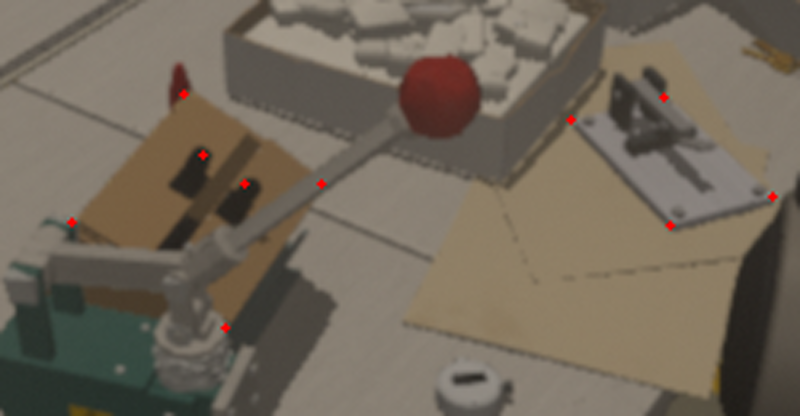

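The scene projection agrees with the top-view fit for both carton and rest. Next I compute the grip arcs and start moving to hover above the far tab.

```bash
python3 - <<'E'
from h import *
v=[623,43.2,.2234]
for t in (0,.13,.25): print(t,((proj("scene",cart(v,[nf(t,40,0,32.5),ff(t,40,0,32.5),nf(t,50,0,3),ff(t,50,0,3)]))-[230,170])*3.2).round().tolist(), ((proj("top",cart(v,[nf(t,40,0,32.5),ff(t,40,0,32.5)]))-[240,170])*4).round().tolist())
for n,f in(("far",ff),("near",nf)):
    print(n)
    for t in np.arange(0,2.31,.1): print(round(t,2),(cart(v,[f(t,40,0,26)])[0]).round(1))
E
```

```text
0 [[243.0, 184.0], [201.0, 155.0], [213.0, 203.0], [197.0, 193.0]] [[232.0, 252.0], [219.0, 196.0]]
0.13 [[252.0, 183.0], [197.0, 146.0], [217.0, 198.0], [200.0, 186.0]] [[234.0, 262.0], [218.0, 190.0]]
0.25 [[261.0, 183.0], [193.0, 137.0], [223.0, 194.0], [201.0, 179.0]] [[236.0, 273.0], [216.0, 184.0]]
far
0.0 [593.5  36.5 148.6]
0.1 [594.2  36.7 153.3]
0.2 [595.4  36.9 157.9]
0.3 [597.   37.3 162.4]
0.4 [599.1  37.8 166.7]
0.5 [601.5  38.3 170.7]
0.6 [604.4  39.  174.5]
0.7 [607.5  39.7 178. ]
0.8 [611.1  40.5 181.1]
0.9 [614.8  41.3 183.9]
1.0 [618.9  42.3 186.2]
1.1 [623.1  43.2 188.1]
1.2 [627.6  44.2 189.6]
1.3 [632.1  45.3 190.6]
1.4 [636.7  46.3 191.2]
1.5 [641.4  47.4 191.3]
1.6 [646.   48.4 190.9]
1.7 [650.6  49.5 190. ]
1.8 [655.   50.5 188.6]
1.9 [659.4  51.5 186.9]
2.0 [663.5  52.4 184.6]
2.1 [667.4  53.3 182. ]
2.2 [671.   54.1 179. ]
2.3 [674.2  54.8 175.6]
near
0.0 [565.7  30.2 134.1]
0.1 [561.6  29.2 136.2]
0.2 [557.2  28.3 138. ]
0.3 [552.8  27.2 139.3]
0.4 [548.2  26.2 140.1]
0.5 [543.5  25.1 140.4]
0.6 [538.9  24.1 140.3]
0.7 [534.3  23.  139.7]
0.8 [529.8  22.  138.6]
0.9 [525.4  21.  137.1]
1.0 [521.1  20.1 135.1]
1.1 [517.1  19.1 132.7]
1.2 [513.3  18.3 129.9]
1.3 [509.9  17.5 126.8]
1.4 [506.7  16.8 123.2]
1.5 [503.9  16.1 119.4]
1.6 [501.5  15.6 115.3]
1.7 [499.5  15.1 111. ]
1.8 [497.9  14.8 106.6]
1.9 [496.8  14.5 101.9]
2.0 [496.2  14.4  97.2]
2.1 [495.9  14.3  92.4]
2.2 [496.2  14.4  87.7]
2.3 [496.9  14.6  83. ]
```

{"op": "step_arm", "data": {"deltas": [30,45,5,-1.3,50,30,50,5,-1.5,50,30,50,5,-1.5,50,32,55,5,-1.5,50,35,55,0,-1.5,50,38,55,0,-1.5,50,40,55,0,-1.5,50,40,55,0,-1.5,50,40,50,0,-1.5,50,35,35,0,0,50]}}

```text
time: 1.35
tool_pos: [569.9, 18.9, 246.3]
tcp_rot: [-3.141, 0.001, 0.225]
contact_force: [0.5, -1.6, -0.3]
grip_width: 49.9
finger_force: 0.0
```

```bash
python3 - <<'E'
from h import *
import pickle
o=get_obs(); p=camera_params("wrist"); w=capture("wrist"); t=capture("top")
v=[623,43.2,.2234]
for tt in (0,.13,.25): print(tt,proj("wrist",cart(v,[nf(tt,40,0,32.5),ff(tt,40,0,32.5),nf(tt,50,76),ff(tt,50,-76),[56,-76,72],[-56,-76,72]]),p).round().tolist())
a=cv2.cvtColor(np.hstack([w,t]),cv2.COLOR_RGB2BGR)
cv2.imwrite("pics/wt.png",cv2.resize(np.vstack([a[:,:640],a[:,640:]])[0:960],(640,960)))
cv2.imwrite("pics/w1.png",a[:,:640]); t=a[:,640:]
cv2.imwrite("pics/both1.png",np.hstack([cv2.resize(a[:,:640],(480,360)),cv2.resize(t[150:350,220:380],None,fx=1.8,fy=1.8)[:360]]))
E
```

```text
0 [[308.0, 242.0], [307.0, 210.0], [216.0, 205.0], [405.0, 194.0], [416.0, 136.0], [394.0, 249.0]]
0.13 [[308.0, 251.0], [307.0, 209.0], [215.0, 211.0], [406.0, 198.0], [416.0, 136.0], [394.0, 249.0]]
0.25 [[308.0, 259.0], [306.0, 207.0], [213.0, 216.0], [407.0, 202.0], [416.0, 136.0], [394.0, 249.0]]
```

View pics/both1.png

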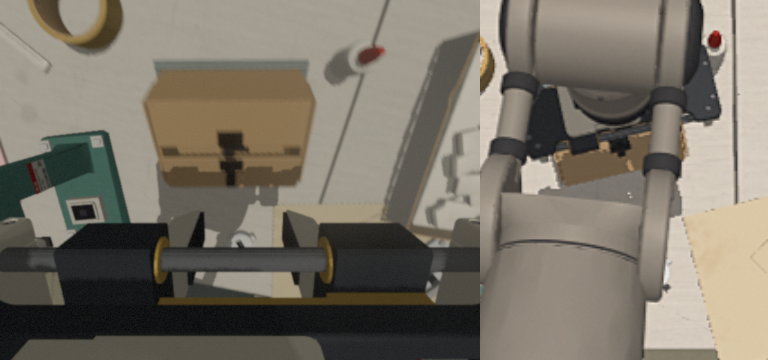

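```bash
python3 - <<'E'
import cv2
a=cv2.imread("pics/w1.png")
cv2.imwrite("pics/w1c.png",cv2.resize(a[80:260,180:430],None,fx=3.2,fy=3.2,interpolation=cv2.INTER_CUBIC))
E
```

```text
(no output)
```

View pics/w1c.png

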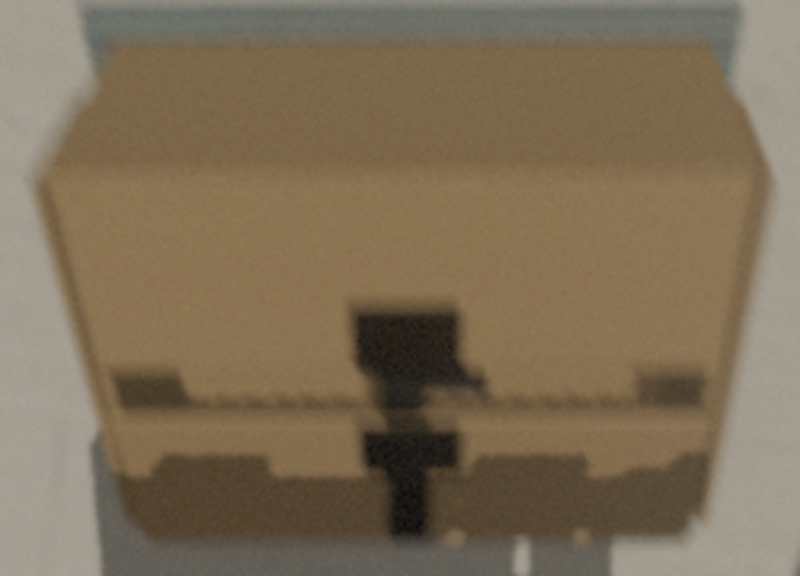

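The tab columns (~u 307) match the model, and the flaps look about 0.05–0.1 rad ajar. I'll descend on the far tab.

{"op": "step_arm", "data": {"deltas": [12,9,-10,0,40,12,9,-20,0,40,0,0,-25,0,40,0,0,-25,0,40,0,0,-20,0,40,0,0,-9,0,40,0,0,0,0,0,0,0,0,0,0,0,0,0,0,0,0,0,0,0,0]}}

```text
time: 2.7
tool_pos: [593.0, 36.2, 138.2]
tcp_rot: [-3.139, -0.001, 0.224]
contact_force: [-0.4, 7.9, -0.0]
grip_width: 9.7
finger_force: 30.0
```

{"op": "step_arm", "data": {"deltas": [1.8,1.2,4.7,0,0,1.8,0.6,4.6,0,0,2.6,0.6,4.2,0,0,2.6,0.6,4.1,0,0,3.4,0.8,3.6,0,0,3.4,0.8,3.5,0,0,4.0,0.9,2.8,0,0,4.0,0.9,2.8,0,0,4.5,1,1.9,0,0,4.5,1,1.9,0,0]}}

```text
time: 3.95
tool_pos: [623.7, 43.3, 172.6]
tcp_rot: [-3.14, 0.005, 0.224]
contact_force: [-9.7, 2.2, 3.6]
grip_width: 9.8
finger_force: 30.0
```

{"op": "step_arm", "data": {"deltas": [4.8,1,1,0,0,4.8,1.1,1,0,0,4.8,1.1,0,0,0,4.8,1.1,0,0,0,4.8,1,-1,0,0,4.8,1,-1,0,0,4.5,1,-2,0,0,4.5,1,-2,0,0,4,0.9,-2.8,0,0,4,0.9,-2.8,0,0]}}

```text
time: 5.2
tool_pos: [673.4, 54.7, 165.5]
tcp_rot: [-3.141, -0.007, 0.224]
contact_force: [-1.5, 7.1, 7.3]
grip_width: 8.5
finger_force: 30.0
```

{"op": "step_arm", "data": {"deltas": [2,0.4,-2.5,0,0,2,0.4,-2.5,0,0,0,0,0,0,0,0,0,0,0,30,0,0,0,0,40,0,0,20,0,40,0,0,30,0,40,-20,-6,20,0,40,-30,-8,0,0,40,-35,-8,0,0,40]}}

```text
time: 6.45
tool_pos: [590.0, 30.9, 227.2]
tcp_rot: [3.141, -0.001, 0.223]
contact_force: [0.1, 0.5, 0.4]
grip_width: 40.0
finger_force: 0.0
```

```bash
python3 - <<'E'
from h import *
im=cv2.cvtColor(capture("scene"),cv2.COLOR_RGB2BGR)
v=[623,43.2,.2234]
cv2.imwrite("pics/s2.png",cv2.resize(im[130:310,200:400],None,fx=3.3,fy=3.3,interpolation=cv2.INTER_CUBIC))
for t in(1.4,1.6,1.8,2,2.2,2.4):print(t,((proj("scene",cart(v,[ff(t,50,76),ff(t,50,-76),[56,76,72],[56,-76,72]]))-[200,130])*3.3).round().tolist())
E
```

```text
1.4 [[210.0, 315.0], [327.0, 182.0], [172.0, 359.0], [289.0, 226.0]]
1.6 [[196.0, 304.0], [314.0, 173.0], [172.0, 359.0], [289.0, 226.0]]
1.8 [[180.0, 295.0], [300.0, 165.0], [172.0, 359.0], [289.0, 226.0]]
2 [[165.0, 290.0], [286.0, 161.0], [172.0, 359.0], [289.0, 226.0]]
2.2 [[149.0, 287.0], [272.0, 158.0], [172.0, 359.0], [289.0, 226.0]]
2.4 [[135.0, 287.0], [259.0, 159.0], [172.0, 359.0], [289.0, 226.0]]
```

View pics/s2.png

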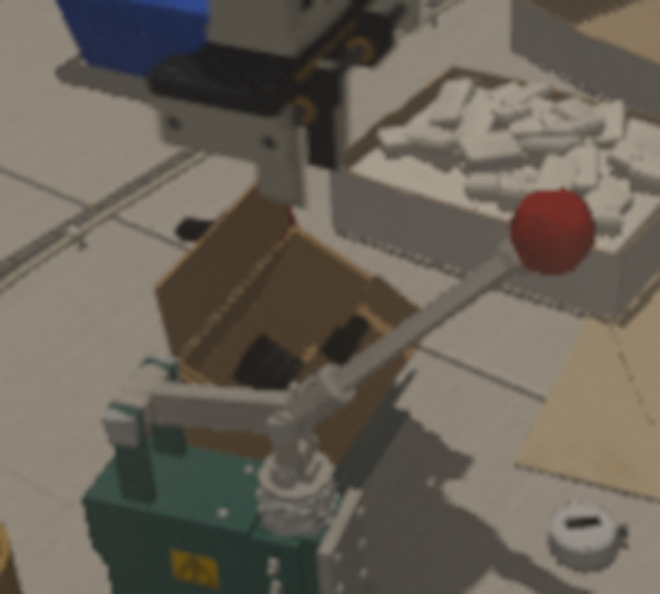

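The far flap's free corner at (157,288) puts it at about 2.1 rad, which is good. The near tab is next.

{"op": "step_arm", "data": {"deltas": [-13,-0.5,-20,0,40,-14,-0.5,-25,0,40,0,0,-25,0,40,0,0,-20,0,40,0,0,-16,0,40,0,0,0,0,0,0,0,0,0,0,0,0,0,0,0,0,0,0,0,0,0,0,0,0,0]}}

```text
time: 7.75
tool_pos: [564.3, 29.8, 122.0]
tcp_rot: [3.139, -0.002, 0.224]
contact_force: [1.3, -5.2, 1.6]
grip_width: 9.9
finger_force: 30.0
```

{"op": "step_arm", "data": {"deltas": [-4,-1.4,1.5,0,0,-4,-0.9,1.5,0,0,-4.1,-0.9,0.8,0,0,-4.1,-0.9,0.8,0,0,-4.2,-0.9,0.1,0,0,-4.2,-0.9,0.1,0,0,-4.1,-0.9,-0.6,0,0,-4.1,-0.9,-0.6,0,0,-4,-0.9,-1.3,0,0,-4,-0.9,-1.3,0,0]}}

```text
time: 9.0
tool_pos: [525.8, 20.9, 124.4]
tcp_rot: [3.139, -0.008, 0.224]
contact_force: [4.8, -2.9, 5.7]
grip_width: 10.0
finger_force: 30.0
```

{"op": "step_arm", "data": {"deltas": [-3.8,-0.9,-2,0,0,-3.8,-0.9,-2,0,0,-3.4,-0.8,-2.6,0,0,-3.4,-0.7,-2.6,0,0,-2.9,-0.6,-3.1,0,0,-2.9,-0.6,-3.1,0,0,-2.4,-0.5,-3.5,0,0,-2.4,-0.5,-3.5,0,0,-2,-0.4,-3.9,0,0,-2,-0.4,-3.9,0,0]}}

```text
time: 10.25
tool_pos: [496.1, 14.0, 93.5]
tcp_rot: [3.139, -0.006, 0.224]
contact_force: [3.2, -5.5, 4.7]
grip_width: 9.6
finger_force: 30.0
```

{"op": "step_arm", "data": {"deltas": [0,0,0,0,40,0,0,0,0,40,0,0,30,0,40,0,0,35,0,40,0,0,20,0,0,25,5.5,0,0,0,23,5.5,0,0,0,0,0,-20,0,0,0,0,-25,0,0,0,0,-21,0,0]}}

```text
time: 11.5
tool_pos: [541.2, 26.4, 109.9]
tcp_rot: [-3.141, 0.001, 0.224]
contact_force: [-0.5, -0.4, -0.2]
grip_width: 0.2
finger_force: 0.0
```

{"op": "step_arm", "data": {"deltas": [0,0,0,0,0,-4,-0.9,0,0,0,-4,-0.9,0,0,0,-5,-1.1,0,0,0,-5,-1.1,0,0,0,-4,-0.9,0,0,0,-3,-0.6,0,0,0,0,0,0,0,0,15,3.3,5,0,0,0,0,25,0,0]}}

```text
time: 12.75
tool_pos: [531.4, 24.0, 139.9]
tcp_rot: [-3.141, 0.003, 0.224]
contact_force: [0.7, -0.0, -0.3]
grip_width: 0.5
finger_force: 0.0
```

{"op": "step_arm", "data": {"deltas": [0,0,35,0,36,0,0,40,0,36,0,0,35,0,36,0,0,0,0,36,0,0,0,0,36,0,0,0,0,36,0,0,0,0,36,0,0,0,0,36,0,0,0,0,36,0,0,0,0,36]}}

```text
time: 14.0
tool_pos: [531.7, 23.8, 250.9]
tcp_rot: [3.142, 0.0, 0.224]
contact_force: [0.1, 0.0, -0.6]
grip_width: 36.3
finger_force: 0.0
```

```bash
python3 - <<'E'
from h import *
p=camera_params("wrist"); w=cv2.cvtColor(capture("wrist"),cv2.COLOR_RGB2BGR)
R=cv2.Rodrigues(np.array(p['rvec']))[0];print((-R.T@np.ravel(p['tvec'])).round(),R[2].round(2),get_obs()['tool_pos'].round(1))
v=[623,43.2,.2234]
q=[[-37,12,32],[-37,-12,32],[33,12,32],[33,-12,32]]
print(proj("wrist",cart(v,q),p).round().tolist(),proj("wrist",cart(v,[[-56,-78,72],[56,-78,72]]),p).round())
for t in(1.6,1.8,2,2.2): print(t,proj("wrist",cart(v,[nf(t,50,76),nf(t,50,-76)]),p).round().tolist())
cv2.imwrite("pics/w3.png",w)
E
```

```text
[607.  41. 409.] [-0.28 -0.06 -0.96] [531.7  23.8 250.9]
[[312.0, 166.0], [338.0, 166.0], [310.0, 91.0], [340.0, 91.0]] [[412. 209.]
 [440.  80.]]
1.6 [[230.0, 249.0], [420.0, 249.0]]
1.8 [[233.0, 257.0], [418.0, 257.0]]
2 [[235.0, 262.0], [415.0, 262.0]]
2.2 [[238.0, 264.0], [412.0, 264.0]]
```

View pics/w3.png

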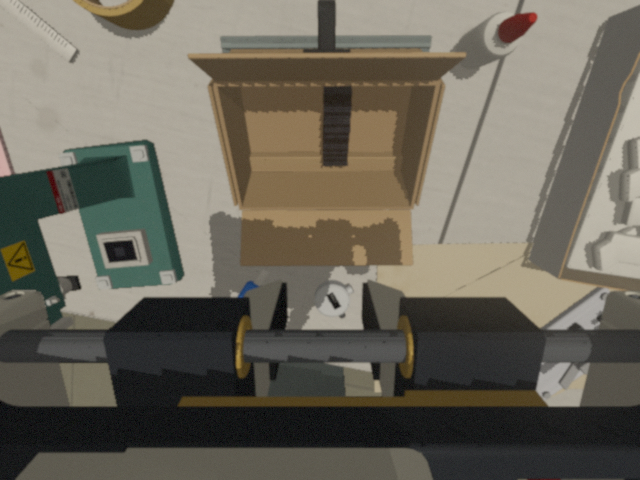

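The bundle is at u 322–348, rows 87–166, which gives carton y ≈ -9.4 mm with its lower end at the strip as expected. The near flap edge at row ~265 gives about 2.2 rad. The gripper body is wide, so I'll descend and feel for the side rims.

{"op": "step_arm", "data": {"deltas": [33,2,0,0,36,34,2.2,0,0,36,0,0,-25,0,36,0,0,-30,0,36,0,0,-30,0,36,0,0,-30,0,36,0,0,-25,0,36,0,0,-15,0,36,0,0,-8,0,36,0,0,-3,0,36]}}

```text
time: 15.3
tool_pos: [599.0, 28.0, 85.1]
tcp_rot: [3.141, -0.0, 0.224]
contact_force: [-0.3, -0.0, 1.0]
grip_width: 35.9
finger_force: 0.0
```

{"op": "step_arm", "data": {"deltas": [0,0,-2,0,36,0,0,-2,0,36,0,0,-1,0,36,0,0,-1,0,36,0,0,-1,0,36,0,0,-1,0,36,0,0,-1,0,36,0,0,-1,0,36,0,0,-0.5,0,36,0,0,0,0,36]}}

```text
time: 16.55
tool_pos: [598.7, 28.0, 74.4]
tcp_rot: [3.142, 0.0, 0.224]
contact_force: [0.3, -0.7, 0.1]
grip_width: 36.2
finger_force: 0.0
```

{"op": "step_arm", "data": {"deltas": [0,0,-0.5,0,36,0,0,-0.5,0,36,0,0,-0.5,0,36,0,0,-0.5,0,36,0,0,-0.5,0,36,0,0,-0.5,0,36,0,0,0,0,36,0,0,0,0,36,0,0,0,0,36,0,0,0,0,36]}}

```text
time: 17.8
tool_pos: [599.0, 28.0, 72.1]
tcp_rot: [3.141, -0.001, 0.224]
contact_force: [-0.5, -0.4, 5.2]
grip_width: 35.9
finger_force: 0.0
```

Light contact (5 N) at TCP 72. The bundle's top should be around 76–81 under the pads, so I'll grip here.

{"op": "step_arm", "data": {"deltas": [0,0,0,0,0,0,0,0,0,0,0,0,0,0,0,0,0,0,0,0,0,0,0,0,0,0,0,0,0,0,-0.5,0,1,0,0,-0.5,0,1,0,0,-0.5,0,1,0,0,0,0,0,0,0]}}

```text
time: 19.05
tool_pos: [597.1, 28.0, 74.3]
tcp_rot: [3.142, 0.0, 0.224]
contact_force: [0.1, 0.5, 1.0]
grip_width: 23.8
finger_force: 30.0
```

Gripped at 23.8 mm. Lift along the carton's z axis.

{"op": "step_arm", "data": {"deltas": [-2.2,-0.5,4.5,0,0,-2.2,-0.5,4.5,0,0,-4.5,-1,9,0,0,-4.5,-1,9,0,0,-4.5,-1,9,0,0,-4.5,-1,9,0,0,-4.5,-1,9,0,0,-4.5,-1,9,0,0,-4.5,-1,9,0,0,-2,-0.5,15,0,0]}}

```text
time: 20.3
tool_pos: [558.7, 19.4, 161.9]
tcp_rot: [-3.141, 0.001, 0.224]
contact_force: [0.8, 0.3, -0.3]
grip_width: 23.8
finger_force: 30.0
```

```bash
python3 - <<'E'
from h import *
o=get_obs();print(o['contact_force'].round(1),o['grip_width'])
w=cv2.cvtColor(capture("wrist"),cv2.COLOR_RGB2BGR); s=cv2.cvtColor(capture("scene"),cv2.COLOR_RGB2BGR)
cv2.imwrite("pics/b4.png",np.hstack([cv2.resize(w,(400,300)),cv2.resize(s[90:300,200:480],(400,300))]))
E
```

```text
[ 0.8  0.3 -0.3] 23.805358090713252
```

View pics/b4.png

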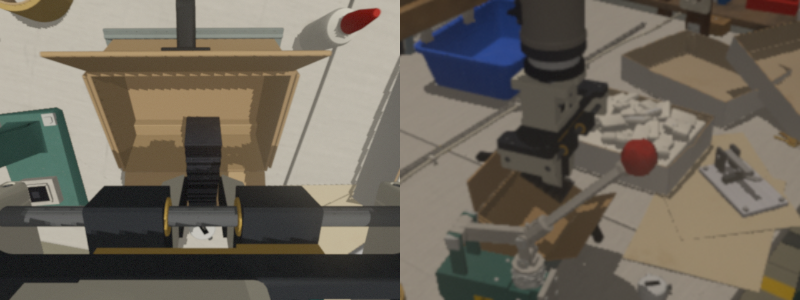

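The bundle is held by its lower part, still tilted, with both flaps open behind it. I'll carry it to free bench left of the rest and let it lie flat there.

{"op": "step_arm", "data": {"deltas": [-8,-8,15,-2,0,-16,-16,5,-5,0,-20,-22,0,-6,0,-22,-26,0,-6,0,-22,-26,0,-6,0,-22,-26,-20,-6,0,-22,-24,-25,-6,0,-18,-18,-25,-5,0,-10,-10,-20,-4,0,-3.7,-3.4,-20,0,0]}}

```text
time: 21.65
tool_pos: [394.8, -160.9, 71.4]
tcp_rot: [3.141, -0.0, -0.583]
contact_force: [0.1, 1.1, -0.8]
grip_width: 24.0
finger_force: 30.0
```

{"op": "step_arm", "data": {"deltas": [0,0,-15,0,0,0,0,-12,0,0,0,0,-6,0,0,0,0,-2,0,0,0,0,-1,0,0,0,0,-1,0,0,0,0,-1,0,0,0,0,0,0,0,0,0,0,0,0,0,0,0,0,0]}}

```text
time: 22.9
tool_pos: [396.5, -160.4, 34.4]
tcp_rot: [3.142, -0.003, -0.579]
contact_force: [0.4, 0.3, 8.2]
grip_width: 23.8
finger_force: 30.0
```

{"op": "step_arm", "data": {"deltas": [0,0,0,0,34,0,0,0,0,34,0,0,0,0,34,0,0,0,0,40,0,0,0,0,40,0,0,20,0,40,-20,13,40,0,40,-20,13,40,0,40,-10,6,0,0,40,0,0,0,0,40]}}

```text
time: 24.15
tool_pos: [345.0, -127.5, 133.1]
tcp_rot: [3.141, 0.0, -0.579]
contact_force: [0.7, 0.1, -0.4]
grip_width: 40.2
finger_force: 0.0
```

```bash
python3 - <<'E'
from h import *
w=cv2.cvtColor(capture("wrist"),cv2.COLOR_RGB2BGR); p=camera_params("wrist")
cv2.imwrite("pics/w5.png",w)
c,s=np.cos(-.58),np.sin(-.58)
tc=np.array([396.5,-160.4])
def blk(cx,cy,yaw):
    R=Ro.from_euler('z',yaw).as_matrix(); return np.array([[35,12,29],[35,-12,29],[-35,-12,29],[-35,12,29]])@R.T+[cx,cy,0]
b=blk(tc[0]+28*c,tc[1]+28*s,-.58); q=proj("wrist",b,p); print(q.round().tolist(), get_obs()['tool_pos'])
x0,y0=np.maximum(q.min(0).astype(int)-70,0); x1,y1=q.max(0).astype(int)+70
g=cv2.cvtColor(w,cv2.COLOR_BGR2GRAY)[y0:y1,x0:x1]
print(x0,y0,g.shape)
m=(g<60).astype(np.uint8); n,l,st,ce=cv2.connectedComponentsWithStats(m)
for i in range(1,n):
    if st[i,4]>300: print(st[i],ce[i]+[x0,y0],cv2.minAreaRect(np.argwhere(l==i)[:,::-1].astype(np.float32)+np.float32([x0,y0])))
E
```

```text
[[303.0, 59.0], [340.0, 59.0], [338.0, 166.0], [305.0, 166.0]] [ 345.37576766 -127.77906514  132.80546676]
233 0 (236, 176)
[ 75  63  32  20 572] [323.43881119  72.32867133] ((323.5, 72.5), (19.0, 31.0), 90.0)
[ 75  83  32  33 625] [323.2768  99.568 ] ((323.5943298339844, 98.83018493652344), (30.362621307373047, 31.75261116027832), 2.4895527362823486)
[ 75 148  29  19 374] [321.67914439 156.06149733] ((322.0, 157.0), (18.0, 28.0), 90.0)
```

By pixel measurement the bundle lies flat at columns 308–340, rows 63–167, aligned with the tool. Now I regrasp it behind the middle.

{"op": "step_arm", "data": {"deltas": [20,-13,0,0,44,20,-13,0,0,44,18.5,-12.7,-20,0,44,0,0,-30,0,44,0,0,-30,0,44,0,0,-30,0,44,0,0,-13,0,44,0,0,-4,0,44,0,0,0,0,10,0,0,0,0,0]}}

```text
time: 25.45
tool_pos: [404.7, -167.0, 7.2]
tcp_rot: [3.142, -0.002, -0.579]
contact_force: [-0.1, 0.6, 0.2]
grip_width: 28.3
finger_force: 0.0
```

{"op": "step_arm", "data": {"deltas": [0,0,0,0,0,0,0,0,0,0,0,0,0,0,0,0,0,0,0,0,0,0,0,0,0,0,0,10,0,0,0,0,15,0,0,0,0,15,0,0,0,0,0,0,0,0,0,0,0,0]}}

```text
time: 26.7
tool_pos: [403.9, -166.5, 46.3]
tcp_rot: [3.141, 0.0, -0.579]
contact_force: [-0.9, 0.1, -0.2]
grip_width: 24.4
finger_force: 29.9
```

```bash
python3 - <<'E'
from h import *
o=get_obs();tp=o['tool_pos'];print(tp,o['tcp_rot'],o['grip_width'])
w=cv2.cvtColor(capture("wrist"),cv2.COLOR_RGB2BGR); p=camera_params("wrist")
yaw=-.579;R=Ro.from_euler('z',yaw).as_matrix()
for d in(10,14,18,22,26):
    b=np.array([[d+35,12,29],[d+35,-12,29],[d+35,0,0]])@R.T+[tp[0],tp[1],tp[2]-6]; print(d,proj("wrist",b,p).round(1).tolist())
r=[421.06,-325.49,-.5794]
print(proj("wrist",rest(r,[[75,45,10],[75,-45,10],[-75,-45,10],[-75,45,10],[-45,0,44],[10,30,22],[10,-30,22]]),p).round().tolist())
cv2.imwrite("pics/w6.png",w)
s=cv2.cvtColor(capture("scene"),cv2.COLOR_RGB2BGR)
cv2.imwrite("pics/c6.png",np.hstack([w[:,100:540],cv2.resize(s[170:290,380:470],(360,480))]))
# rel in rest
d=tp[:2]-r[:2]; c,sn=np.cos(r[2]),np.sin(r[2]); print("rest rel",c*d[0]+sn*d[1],-sn*d[0]+c*d[1])
E
```

```text
[ 403.8768771  -166.48632218   46.27446811] [ 3.14148759e+00  3.15070013e-04 -5.79202412e-01] 24.399842620504984
10 [[290.6, 219.8], [352.7, 219.7], [322.0, 204.9]]
14 [[290.3, 209.6], [352.9, 209.6], [322.0, 196.3]]
18 [[290.0, 199.3], [353.2, 199.2], [322.0, 187.7]]
22 [[289.7, 188.8], [353.4, 188.7], [322.0, 178.8]]
26 [[289.4, 178.1], [353.7, 178.0], [321.9, 169.9]]
[[501.0, -104.0], [707.0, -104.0], [624.0, 227.0], [463.0, 227.0], [600.0, 181.0], [526.0, 54.0], [657.0, 54.0]]
rest rel -101.43669340926822 123.6447593086962
```

View pics/c6.png

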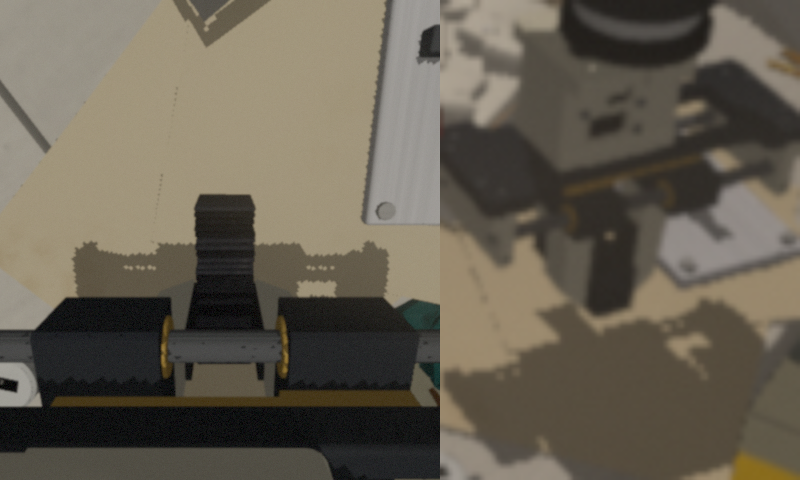

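The bundle is held level, with its front top edge at row 208, about 14.5 mm ahead of the TCP. The rest's front corner at (466,223) is within about 2 mm of the model. I'll carry it across to the rest's centre line and lower it.

{"op": "step_arm", "data": {"deltas": [-8,-12.5,5,0,0,-12,-18,0,0,0,-15,-23,0,0,0,-15,-23,0,0,0,-11,-17,0,0,0,-6.7,-10,0,0,0,0,0,-12,0,0,0,0,-12,0,0,0,0,-6,0,0,0,0,-2,0,0]}}

```text
time: 28.05
tool_pos: [336.4, -269.4, 18.7]
tcp_rot: [-3.141, 0.001, -0.578]
contact_force: [-0.2, -0.1, -0.4]
grip_width: 24.4
finger_force: 29.9
```

```bash
python3 - <<'E'
from h import *
o=get_obs();tp=o['tool_pos'];print(tp,o['tcp_rot'],o['contact_force'])
r=[421.06,-325.49,-.5794]
d=tp[:2]-r[:2]; c,sn=np.cos(r[2]),np.sin(r[2]); print("rest rel",c*d[0]+sn*d[1],-sn*d[0]+c*d[1])
w=cv2.cvtColor(capture("wrist"),cv2.COLOR_RGB2BGR); p=camera_params("wrist")
print(proj("wrist",rest(r,[[75,45,10],[75,-45,10],[-75,-45,10],[-75,45,10],[-45,7,44],[-45,-7,44],[10,30,22],[10,-30,22]]),p).round().tolist())
cv2.imwrite("pics/w7.png",w)
g=cv2.cvtColor(w,cv2.COLOR_BGR2GRAY)
for row in(60,100,140,175,190,200,210,220,240): print(row,[int(x) for x in g[row,180:460:8]])
E
```

```text
[ 336.38315348 -269.40043782   18.73117317] [-3.14127062e+00  1.39468425e-03 -5.78219034e-01] [-0.24297303 -0.09115902 -0.39145009]
rest rel -101.56711669031705 0.5728253956365563
[[200.0, -151.0], [446.0, -151.0], [416.0, 242.0], [231.0, 241.0], [304.0, 191.0], [342.0, 192.0], [245.0, 40.0], [401.0, 40.0]]
60 [158, 158, 157, 160, 158, 156, 163, 162, 163, 164, 162, 164, 163, 159, 160, 162, 121, 144, 139, 142, 143, 127, 161, 164, 159, 162, 165, 165, 160, 162, 167, 162, 158, 158, 157]
100 [154, 156, 156, 156, 157, 156, 158, 162, 160, 166, 160, 162, 161, 161, 161, 162, 130, 107, 114, 117, 118, 156, 162, 162, 161, 162, 166, 164, 164, 164, 167, 148, 159, 158, 157]
140 [157, 158, 157, 158, 156, 155, 144, 164, 160, 164, 160, 164, 161, 163, 161, 161, 135, 138, 137, 138, 136, 164, 161, 160, 161, 163, 164, 164, 165, 164, 164, 158, 159, 159, 159]
175 [156, 157, 156, 157, 156, 158, 156, 160, 165, 164, 161, 166, 158, 165, 162, 161, 125, 135, 135, 137, 139, 163, 160, 159, 164, 163, 164, 163, 162, 165, 157, 157, 157, 160, 157]
190 [157, 158, 157, 157, 155, 158, 157, 162, 164, 164, 161, 167, 158, 165, 161, 161, 164, 143, 124, 133, 129, 164, 164, 157, 160, 161, 162, 162, 162, 166, 149, 158, 159, 155, 156]
200 [156, 156, 158, 157, 157, 155, 157, 162, 163, 165, 160, 167, 160, 165, 161, 45, 39, 47, 47, 46, 52, 49, 161, 159, 162, 160, 162, 162, 162, 166, 142, 157, 159, 154, 155]
210 [157, 158, 157, 155, 156, 157, 156, 161, 163, 163, 161, 166, 161, 166, 160, 47, 51, 47, 52, 54, 48, 54, 153, 157, 158, 161, 164, 160, 163, 164, 147, 155, 156, 154, 153]
220 [156, 159, 156, 155, 158, 157, 158, 160, 137, 139, 127, 165, 160, 167, 160, 39, 39, 40, 36, 41, 39, 40, 161, 158, 158, 160, 162, 138, 140, 142, 150, 157, 155, 157, 153]
240 [158, 156, 156, 158, 157, 157, 157, 156, 155, 154, 156, 153, 154, 155, 156, 46, 48, 50, 45, 47, 48, 53, 147, 150, 152, 151, 154, 154, 151, 149, 155, 154, 155, 153, 103]
```

Arm columns 304–344 and bundle columns 296–354 share a centre, so I slide in.

{"op": "step_arm", "data": {"deltas": [4,-2.6,0,0,0,5,-3.3,0,0,0,5,-3.3,0,0,0,5,-3.3,-0.5,0,0,5,-3.3,0,0,0,5,-3.3,0,0,0,5,-3.3,0,0,0,5,-3.3,0,0,0,4,-2.6,0,0,0,0,0,0,0,0]}}

```text
time: 29.35
tool_pos: [377.0, -295.8, 18.5]
tcp_rot: [-3.14, 0.008, -0.579]
contact_force: [-9.0, 6.9, 6.5]
grip_width: 24.6
finger_force: 30.0
```

{"op": "step_arm", "data": {"deltas": [1.7,-1.1,0,0,0,1.7,-1.1,0,0,0,1.7,-1.1,0,0,0,0,0,0,0,0,0,0,0,0,0,0,0,0,0,0,0,0,0,0,0,0,0,0,0,0,0,0,0,0,0,0,0,0,0,0]}}

```text
time: 30.6
tool_pos: [383.1, -300.2, 18.7]
tcp_rot: [-3.141, 0.005, -0.579]
contact_force: [-6.3, 4.9, 2.1]
grip_width: 24.5
finger_force: 30.0
```

```bash
cat > m.py <<'E'
from h import *
o=get_obs();tp=o['tool_pos']
r=[421.06,-325.49,-.5794]
d=tp[:2]-r[:2]; c,sn=np.cos(r[2]),np.sin(r[2]); print("rest rel",c*d[0]+sn*d[1],-sn*d[0]+c*d[1],tp,o['contact_force'].round(1),o['moment'].round(2))
E
cat > look.py <<'E'
from h import *
import sys
w=cv2.cvtColor(capture("wrist"),cv2.COLOR_RGB2BGR); p=camera_params("wrist")
r=[421.06,-325.49,-.5794]
print("rest stop face top, shoe up/down, lip",proj("wrist",rest(r,[[10,30,22],[10,-30,22],[10,30,10],[10,-30,10]]),p).round().tolist())
for xc in(-45,-40,-35,-30,-25): print(xc,proj("wrist",rest(r,[[xc+35,12,39],[xc+35,-12,39],[xc+35,12,10],[xc-35,12,39],[xc-35,-12,39]]),p).round().tolist())
cv2.imwrite(f"pics/{sys.argv[1]}.png",w)
g=cv2.cvtColor(w,cv2.COLOR_BGR2GRAY)
for col in (296,300,304,346,350): print(col,[int(x) for x in g[0:300:6,col]])
E
python3 m.py; python3 look.py w8
```

```text
rest rel -45.600321306111816 0.44044246671676746 [ 383.14319915 -300.15426424   18.66802122] [-6.3  4.9  2.1] [ 0.93  1.17 -0.04]
rest stop face top, shoe up/down, lip [[253.0, 185.0], [393.0, 185.0], [258.0, 181.0], [388.0, 181.0]]
-45 [[293.0, 241.0], [353.0, 241.0], [298.0, 223.0], [297.0, 387.0], [349.0, 387.0]]
-40 [[293.0, 229.0], [353.0, 229.0], [298.0, 213.0], [297.0, 378.0], [349.0, 378.0]]
-35 [[292.0, 217.0], [353.0, 217.0], [298.0, 203.0], [296.0, 369.0], [350.0, 369.0]]
-30 [[292.0, 205.0], [354.0, 205.0], [297.0, 192.0], [296.0, 359.0], [350.0, 359.0]]
-25 [[292.0, 192.0], [354.0, 192.0], [297.0, 181.0], [296.0, 349.0], [350.0, 349.0]]
296 [149, 149, 143, 99, 55, 44, 45, 45, 49, 49, 49, 48, 52, 52, 56, 50, 48, 49, 96, 99, 98, 148, 158, 157, 155, 155, 65, 73, 71, 70, 66, 137, 153, 154, 153, 155, 153, 140, 125, 83, 58, 38, 38, 39, 24, 27, 21, 22, 21, 22]
300 [147, 148, 148, 147, 152, 139, 79, 47, 80, 125, 123, 82, 65, 41, 42, 44, 46, 49, 95, 98, 95, 154, 156, 155, 154, 154, 64, 70, 69, 70, 65, 153, 152, 154, 153, 151, 152, 37, 31, 35, 34, 38, 42, 36, 22, 10, 18, 20, 33, 17]
304 [148, 147, 149, 146, 152, 157, 125, 119, 111, 105, 114, 90, 88, 85, 85, 92, 109, 120, 99, 113, 140, 153, 154, 155, 153, 155, 66, 74, 71, 71, 65, 149, 152, 152, 152, 146, 133, 47, 44, 50, 49, 47, 50, 42, 30, 23, 22, 25, 29, 32]
346 [146, 148, 148, 146, 151, 150, 116, 121, 130, 128, 127, 119, 117, 116, 120, 120, 118, 121, 121, 122, 122, 121, 123, 122, 123, 124, 124, 122, 125, 122, 123, 126, 123, 124, 124, 125, 124, 123, 123, 126, 124, 125, 124, 119, 97, 98, 101, 106, 105, 106]
350 [149, 148, 146, 145, 149, 153, 115, 117, 121, 123, 125, 118, 102, 81, 69, 82, 78, 129, 149, 151, 142, 149, 149, 150, 152, 150, 65, 75, 72, 74, 70, 137, 147, 147, 149, 144, 142, 50, 50, 53, 50, 49, 52, 53, 40, 27, 25, 29, 29, 27]
```

The stop face is at row 184 but the bundle's front is at row ~220, so it slipped back in the pads and is about 18 mm short. I'll release it and push from behind with closed fingers.

{"op": "step_arm", "data": {"deltas": [0,0,0,0,36,0,0,0,0,36,0,0,0,0,36,0,0,20,0,36,0,0,25,0,36,0,0,15,0,10,-20,13,0,0,0,-20,13,0,0,0,-20,13,0,0,0,0,0,0,0,0]}}

```text
time: 31.9
tool_pos: [323.8, -262.2, 79.1]
tcp_rot: [-3.142, 0.0, -0.58]
contact_force: [-0.2, -0.0, 0.1]
grip_width: 0.4
finger_force: 0.0
```

```bash
python3 m.py; python3 look.py w9
```

```text
rest rel -116.02261727780365 -0.22868800929161637 [ 323.84806996 -262.15643326   79.13121182] [-0.2 -0.   0.1] [0.05 0.03 0.03]
rest stop face top, shoe up/down, lip [[265.0, 40.0], [377.0, 40.0], [269.0, 46.0], [374.0, 46.0]]
-45 [[297.0, 76.0], [345.0, 76.0], [301.0, 84.0], [300.0, 211.0], [343.0, 211.0]]
-40 [[297.0, 66.0], [345.0, 65.0], [301.0, 74.0], [300.0, 203.0], [343.0, 203.0]]
-35 [[297.0, 55.0], [345.0, 55.0], [301.0, 65.0], [300.0, 194.0], [343.0, 194.0]]
-30 [[297.0, 43.0], [345.0, 43.0], [300.0, 55.0], [300.0, 185.0], [343.0, 185.0]]
-25 [[297.0, 32.0], [345.0, 32.0], [300.0, 46.0], [299.0, 176.0], [343.0, 176.0]]
296 [169, 168, 83, 85, 82, 86, 58, 109, 167, 170, 168, 169, 167, 166, 166, 167, 168, 168, 168, 166, 169, 168, 168, 167, 166, 168, 168, 167, 169, 170, 169, 169, 160, 161, 160, 161, 160, 163, 162, 162, 98, 97, 97, 98, 95, 87, 67, 58, 78, 88]
300 [170, 170, 82, 84, 86, 86, 58, 104, 168, 169, 167, 166, 168, 166, 166, 157, 152, 162, 159, 164, 164, 164, 165, 166, 163, 165, 166, 166, 166, 159, 167, 159, 159, 156, 151, 159, 161, 161, 160, 160, 98, 96, 97, 97, 95, 68, 69, 58, 82, 85]
304 [170, 170, 83, 82, 82, 84, 60, 131, 169, 167, 167, 168, 168, 166, 166, 72, 59, 54, 58, 75, 105, 97, 86, 70, 95, 86, 80, 53, 57, 50, 58, 59, 49, 45, 52, 44, 49, 161, 160, 160, 99, 100, 97, 98, 91, 57, 41, 52, 84, 88]
346 [169, 168, 85, 83, 86, 84, 56, 113, 169, 168, 167, 166, 169, 169, 165, 122, 134, 156, 161, 146, 159, 146, 148, 161, 162, 162, 158, 164, 166, 166, 166, 163, 158, 159, 160, 162, 161, 160, 157, 161, 100, 98, 99, 95, 86, 42, 39, 36, 84, 84]
350 [172, 170, 87, 84, 87, 84, 60, 145, 171, 170, 170, 169, 170, 169, 170, 170, 170, 169, 170, 167, 168, 169, 168, 170, 168, 167, 167, 168, 165, 166, 165, 164, 159, 161, 159, 161, 160, 160, 159, 159, 102, 100, 99, 101, 91, 48, 54, 64, 81, 83]
```

Released, the bundle sits flat at rest x ≈ -48. I'll lower the closed fingers behind it and push.

{"op": "step_arm", "data": {"deltas": [0,0,-25,0,0,0,0,-25,0,0,0,0,-15,0,0,5,-3.3,0,0,0,5,-3.3,0,0,0,5,-3.3,0,0,0,5,-3.3,0,0,0,5,-3.3,0,0,0,4,-2.6,0,0,0,0,0,0,0,0]}}

```text
time: 33.2
tool_pos: [354.1, -282.3, 14.1]
tcp_rot: [3.141, -0.001, -0.579]
contact_force: [0.3, 0.9, 0.6]
grip_width: 0.3
finger_force: 0.1
```

```bash
python3 m.py; python3 look.py w10
```

```text
rest rel -79.62307841709226 -0.5388414866137339 [ 354.13707206 -282.34551387   14.13727253] [0.3 0.9 0.6] [ 0.18  0.1  -0.02]
rest stop face top, shoe up/down, lip [[244.0, 100.0], [397.0, 100.0], [250.0, 102.0], [391.0, 102.0]]
-45 [[287.0, 155.0], [353.0, 155.0], [293.0, 151.0], [292.0, 326.0], [349.0, 326.0]]
-40 [[286.0, 140.0], [353.0, 140.0], [293.0, 139.0], [292.0, 316.0], [349.0, 316.0]]
-35 [[286.0, 126.0], [354.0, 126.0], [293.0, 127.0], [291.0, 305.0], [350.0, 305.0]]
-30 [[286.0, 111.0], [354.0, 111.0], [293.0, 115.0], [291.0, 294.0], [350.0, 294.0]]
-25 [[285.0, 96.0], [354.0, 96.0], [292.0, 102.0], [291.0, 282.0], [350.0, 282.0]]
296 [46, 44, 91, 97, 100, 98, 156, 156, 156, 156, 155, 73, 76, 75, 76, 73, 61, 102, 153, 155, 153, 77, 127, 99, 46, 47, 41, 47, 42, 50, 43, 54, 48, 45, 35, 43, 46, 42, 34, 43, 33, 28, 39, 39, 24, 23, 19, 19, 4, 20]
300 [91, 97, 144, 99, 110, 136, 155, 154, 156, 156, 155, 70, 70, 77, 74, 73, 62, 94, 154, 155, 155, 85, 117, 67, 44, 48, 49, 49, 46, 50, 44, 52, 48, 48, 36, 39, 41, 46, 37, 43, 32, 32, 37, 38, 23, 27, 13, 24, 5, 25]
304 [117, 119, 114, 115, 103, 120, 111, 121, 95, 118, 111, 119, 91, 117, 118, 117, 93, 117, 111, 119, 99, 116, 106, 116, 104, 116, 112, 111, 81, 84, 84, 87, 90, 97, 98, 98, 104, 105, 105, 108, 109, 106, 104, 35, 24, 30, 22, 24, 17, 24]
346 [111, 113, 115, 113, 114, 115, 112, 113, 115, 115, 115, 96, 101, 98, 96, 96, 92, 102, 122, 128, 128, 94, 114, 84, 75, 70, 69, 66, 55, 51, 47, 59, 55, 54, 44, 50, 51, 51, 41, 57, 43, 45, 49, 45, 32, 34, 22, 32, 30, 26]
350 [83, 95, 155, 154, 149, 149, 155, 156, 157, 156, 156, 73, 73, 71, 76, 76, 60, 96, 152, 154, 155, 97, 141, 97, 56, 52, 48, 58, 78, 59, 54, 60, 73, 64, 56, 57, 54, 71, 89, 97, 112, 114, 134, 83, 87, 86, 90, 87, 81, 77]
```

{"op": "step_arm", "data": {"deltas": [2.5,-1.6,0,0,0,2.5,-1.6,0,0,0,2.5,-1.6,0,0,0,1.2,-0.8,0,0,0,0,0,0,0,0,0,0,0,0,0,0,0,0,0,0,0,0,0,0,0,0,0,0,0,0,0,0,0,0,0]}}

```text
time: 34.5
tool_pos: [362.4, -287.6, 14.0]
tcp_rot: [3.141, -0.001, -0.579]
contact_force: [0.1, 1.4, -0.7]
grip_width: 0.6
finger_force: 0.4
```

```bash
python3 m.py; python3 look.py w11 | grep -v 296
```

```text
rest rel -69.83965743824618 -0.4303089817218648 [ 362.38317769 -287.61133265   13.96546856] [ 0.1  1.4 -0.7] [ 0.2   0.09 -0.03]
rest stop face top, shoe up/down, lip [[245.0, 126.0], [396.0, 126.0], [251.0, 126.0], [390.0, 126.0]]
-45 [[288.0, 182.0], [353.0, 182.0], [294.0, 173.0], [293.0, 347.0], [349.0, 347.0]]
-40 [[287.0, 168.0], [353.0, 168.0], [294.0, 162.0], [292.0, 337.0], [349.0, 337.0]]
-35 [[287.0, 154.0], [353.0, 154.0], [294.0, 150.0], [292.0, 326.0], [350.0, 326.0]]
-30 [[287.0, 140.0], [354.0, 140.0], [293.0, 138.0], [292.0, 315.0], [350.0, 315.0]]
-25 [[286.0, 125.0], [354.0, 125.0], [293.0, 126.0], [291.0, 305.0], [350.0, 305.0]]
300 [79, 87, 91, 91, 90, 106, 101, 104, 98, 97, 154, 157, 156, 156, 156, 150, 73, 73, 71, 70, 65, 59, 106, 66, 43, 45, 47, 49, 44, 53, 45, 49, 48, 42, 38, 40, 43, 48, 28, 46, 32, 25, 34, 36, 25, 21, 19, 21, 11, 20]
304 [116, 85, 114, 113, 110, 103, 106, 112, 110, 104, 106, 114, 109, 111, 108, 113, 106, 101, 107, 106, 108, 96, 112, 109, 106, 80, 105, 108, 104, 85, 104, 102, 100, 59, 64, 71, 72, 74, 79, 81, 79, 80, 83, 88, 94, 98, 96, 40, 19, 21]
346 [111, 108, 107, 105, 108, 107, 108, 106, 111, 113, 114, 114, 112, 117, 114, 113, 95, 93, 94, 91, 89, 84, 111, 77, 73, 69, 71, 69, 64, 73, 66, 69, 64, 51, 45, 43, 54, 48, 43, 53, 35, 40, 49, 45, 39, 36, 31, 29, 27, 22]
350 [89, 103, 83, 80, 69, 76, 132, 152, 151, 112, 155, 155, 154, 155, 154, 155, 76, 75, 75, 74, 71, 63, 133, 81, 46, 51, 46, 57, 68, 54, 51, 57, 67, 64, 57, 50, 53, 62, 90, 91, 111, 114, 135, 78, 87, 92, 90, 89, 76, 73]
```

{"op": "step_arm", "data": {"deltas": [0.8,-0.5,0,0,0,0.8,-0.5,0,0,0,0.8,-0.5,0,0,0,0.4,-0.3,0,0,0,0,0,0,0,0,0,0,0,0,0,0,0,0,0,0,0,0,0,0,0,0,0,0,0,0,0,0,0,0,0]}}

```text
time: 35.8
tool_pos: [363.2, -287.8, 13.7]
tcp_rot: [-3.141, 0.005, -0.579]
contact_force: [-9.2, 4.0, 7.3]
grip_width: 0.5
finger_force: 4.9
```

The force jumped to 10 N with the bundle against the stop. Withdraw.

{"op": "step_arm", "data": {"deltas": [-4,2.6,0,0,0,-8,5.2,0,0,0,-16,10.5,0,0,0,-16,10.5,15,0,0,-10,6,30,0,0,0,0,30,0,0,0,0,0,0,0,0,0,0,0,0,0,0,0,0,0,0,0,0,0,0]}}

```text
time: 37.05
tool_pos: [310.8, -254.1, 88.2]
tcp_rot: [-3.141, 0.002, -0.579]
contact_force: [0.0, 0.4, -0.8]
grip_width: 0.4
finger_force: 0.0
```

```bash
python3 m.py; python3 look.py w12 | grep -v 296; python3 - <<'E'
from h import *
s=cv2.cvtColor(capture("top"),cv2.COLOR_RGB2BGR); cv2.imwrite("pics/t12.png",s)
w=cv2.imread("pics/w12.png"); g=cv2.cvtColor(w,cv2.COLOR_BGR2GRAY)
for row in (90,110,130,160,190): print(row,[int(x) for x in g[row,284:372:4]])
E
```

```text
rest rel -131.39415493006368 -0.6531254986234529 [ 310.75291193 -254.09534443   88.23686029] [ 0.   0.4 -0.8] [ 0.04  0.01 -0.04]
rest stop face top, shoe up/down, lip [[266.0, 10.0], [376.0, 10.0], [269.0, 16.0], [373.0, 16.0]]
-45 [[298.0, 43.0], [344.0, 43.0], [301.0, 55.0], [300.0, 179.0], [342.0, 179.0]]
-40 [[298.0, 32.0], [344.0, 32.0], [301.0, 45.0], [300.0, 170.0], [342.0, 170.0]]
-35 [[297.0, 21.0], [344.0, 21.0], [301.0, 36.0], [300.0, 162.0], [342.0, 162.0]]
-30 [[297.0, 10.0], [345.0, 10.0], [301.0, 26.0], [300.0, 152.0], [343.0, 152.0]]
-25 [[297.0, -1.0], [345.0, -1.0], [301.0, 16.0], [300.0, 143.0], [343.0, 143.0]]
300 [49, 49, 48, 52, 91, 136, 92, 123, 156, 124, 106, 131, 147, 130, 144, 76, 146, 130, 135, 103, 104, 143, 156, 140, 171, 170, 172, 156, 164, 165, 165, 165, 162, 165, 164, 165, 163, 165, 165, 159, 99, 58, 69, 68, 68, 69, 62, 54, 89, 87]
304 [53, 47, 47, 49, 46, 54, 52, 49, 55, 57, 55, 62, 59, 58, 63, 55, 51, 58, 57, 67, 56, 81, 78, 72, 117, 171, 171, 155, 165, 166, 164, 163, 164, 164, 165, 164, 165, 163, 165, 160, 92, 68, 69, 67, 60, 56, 53, 59, 87, 87]
34
[... 334 characters left out ...]
71, 170, 170, 169, 169, 169, 170, 170, 168, 155, 163, 164, 164, 164, 163, 163, 162, 162, 163, 165, 162, 162, 99, 105, 83, 46, 42, 57, 65, 67, 89, 83]
90 [170, 172, 173, 170, 76, 55, 64, 135, 138, 138, 137, 137, 139, 133, 59, 165, 172, 168, 171, 171, 172, 174]
110 [169, 171, 172, 172, 128, 59, 56, 53, 58, 53, 53, 54, 56, 54, 79, 168, 173, 168, 169, 170, 171, 175]
130 [171, 170, 174, 172, 121, 67, 62, 67, 65, 63, 67, 70, 70, 70, 136, 168, 172, 167, 168, 170, 173, 175]
160 [171, 170, 176, 174, 172, 171, 172, 173, 173, 168, 168, 173, 168, 171, 171, 168, 171, 168, 168, 171, 172, 172]
190 [164, 164, 165, 166, 165, 163, 164, 164, 165, 164, 165, 162, 165, 164, 164, 163, 163, 166, 162, 163, 162, 162]
```

The measured rear end (row 144; row 143 is expected for x = -25) and the centred columns 301–340 match a seated bundle. The robot is clear, so I hand in.

```bash
python3 -c "
from plant import *
print(close_job())"
```

```text
the job is handed in; nothing more can be done
None
```

I handed the job in at about 37 s with both flaps folded back (about 2.1 and 2.2 rad) and the bundle released against the rest's stop under the hold-down arm; the hand-in gave no verdict, and I measured the bundle's seating but not the hold-down arm's angle.

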